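# Cull the cracked vials onto a sprung stand

## Robot

A 6-joint arm with a two-finger parallel gripper is mounted at the origin on the work surface. World frame = base frame: x ahead of the robot, y to its left, z up, the work surface at z = 0. Lengths are in m, angles in rad, forces in N, time in s.
With the tool pointing down it reaches from about 0.4 to 0.825 m from the base axis. Payload 7 kg.
Tool frame: the origin (TCP) lies at the very end of the fingers, on their centre line; the grasp point (between the pads) lies 19 mm behind it; y points along the fingers, z is the direction in which the jaws open and shut, and the axes are right-handed (so a half turn about y gives the same grasp; the last joint's range is limited). The gripper opens to 85 mm and grips with 20 to 120 N. Pads are 22 mm wide; open, the fingers measure 114 mm over their backs; the gripper's body (76 mm by 85 mm) begins 54 mm behind the grasp point. The pads swing forward as they close: fully open they stand 13 mm farther back than shut.
Start: joints at [-0.904, 0.359, 0.012, 0, -1.224, -0.288], TCP at [0.25, -0.627, 0.231] pointing down, gripper open.
Joint ranges: [-3.07, 3.07], [-1.43, 2.12], [-1.02, 1.25], [-3.03, 1.67], [-3.05, -0], [-3.03, 3.03]. Speed limits (rad/s): [2.39, 2.39, 3.01, 3.14, 3.14, 3.14].

## Interface

Orientations are given as [roll, pitch, yaw] about the fixed x, y, z axes, in that order (R = Rz(yaw) Ry(pitch) Rx(roll)).
In Python, from bench import bot gives the robot as it stands. The module is installed in compiled form; this text tells all that it offers.
- The arm moves only by the tool drive_tool, never from a script. Its argument "steps" is a list of rows, each a list of 4 numbers: the shift along the tool's x, y, z in m, then the turn about the tool's y in degrees. A call has 1 to 20 rows; each row shifts and turns the commanded pose from where the row before left it, along the tool's axes as they then stand; what a row does not reach is not made up. A row lasts 1/12 s, in which the tool goes at most 41.7 mm and 7.16 degrees, less where a joint would pass 70% of its speed; a pose out of reach is approached as far as the arm can. A call is refused whole if a number of a shift passes 0.0417 or a number of a turn 7.16, either way. A call with a gripper value outside its range is refused whole. "grip" is the opening in per cent of the stroke, from 0 (shut) to 100 (fully open), set as the call begins (left out, the last holds). The fingers move at their own pace and stop on an object; "force" is the grip in N (left out, the last holds). Time passes only in rows, so rows that do not move let the fingers close. It gives the time, the measured TCP pose, the force and the opening at its end, in the units of the state.
- bot.get_state(): the state, without advancing time (a new reading comes with each control period).
- bot.grab_frame(name): name is "scene" or "top" or "wrist"; returns a dict with "pixels" (400x640x3 uint8, blue, green, red), "fx", "fy", "cx", "cy" (pixels), "world_from_camera" (4x4, takes a point from camera to world coordinates). Camera axes: x right, y up, looking along -z (the intrinsics and any distortion apply to the point x, -y, -z); pixel columns grow to the right and rows downward; lengths in m; the calibration is good to about 2 mm. A picture is of the moment at which its call begins. There is no depth.
- bot.hand_in(): hands the job in, once; it reports no verdict.
The state is a dict: "t": time; "joint_positions": joint angles; "joint_vel": joint speeds; "joint_efforts": joint torques, N m; "tool_pos": TCP position; "tool_rot": TCP orientation; "force": force on the tool from outside, world axes, zero at the start; "torque": the same for the moment, N m; "finger_gap": finger opening in m.
Only numpy, scipy, OpenCV 4.12 (cv2) and the standard library are available. Lean on these libraries where they do the work, as an engineer would, in place of code of your own. Each camera call takes 0.05 s, during which the arm holds its last target. There are 200 camera calls.

## Task

Two of the five glass vials in the blue tray have lost their necks: take just those two out and leave them standing upright on the white sprung plate of the lifting stand. The glass is cracked, so grip it lightly (40 N would crush it) and, as nobody noted how high the stand was left, feel for the plate and let it take each vial softly, without dropping it or pressing hard. Leave the three sound vials standing where they are and do not disturb the other things on the bench.

Things in the scene. Friction and masses are not known exactly. Their poses are not given: they have to be found in the camera images.
- tray: Blue plastic tray fixed on the bench, 70 mm (its x) by 260 mm (its y), walls only 16 mm high, 4 mm floor, with five pockets in a row along its y, about 50 mm apart, each holding one vial in random order. Origin: centre of its underside; the bench is at height 0.
- sound_a: Sound amber glass vial, never to be moved: body 26 mm in diameter and 48 mm high, then a shoulder, a 14 mm neck and a bright metal cap 20 mm wide, 74 mm high in all. Stands in one pocket of the blue tray. Origin: centre of its underside; z up its axis.
- sound_b: Sound green glass vial, never to be moved: body 26 mm in diameter and 48 mm high, then a shoulder, a 14 mm neck and a bright metal cap 20 mm wide, 74 mm high in all. Stands in one pocket of the blue tray. Origin: centre of its underside; z up its axis.
- sound_c: Sound amber glass vial, never to be moved: body 26 mm in diameter and 48 mm high, then a shoulder, a 14 mm neck and a bright metal cap 20 mm wide, 74 mm high in all. Stands in one pocket of the blue tray. Origin: centre of its underside; z up its axis.
- broken_a: Amber glass vial with its neck snapped off, to be culled: only the plain round body is left, 26 mm in diameter, 48 mm high, two small splinters (5 mm) on its rim. 30 to 65 g. Stands in a pocket of the blue tray, underside 4 mm above the bench. Cracked: bears a grip of less than 40 N and at most 8 N of pressing onto a support. Origin: centre of its underside; z up its axis.
- broken_b: Green glass vial with its neck snapped off, to be culled: only the plain round body is left, 26 mm in diameter, 48 mm high, two small splinters (5 mm) on its rim. 30 to 65 g. Stands in a pocket of the blue tray, underside 4 mm above the bench. Cracked: bears a grip of less than 40 N and at most 8 N of pressing onto a support. Origin: centre of its underside; z up its axis.
- stand: Lifting stand fixed on the bench: grey foot, telescopic column, white plate on top, 150 mm (stand's x) by 180 mm (its y), red lip 3 mm wide and 4 mm high, centred over the foot. Plate's face is 76 to 126 mm above the bench: not measured. It is sprung: yields from about 1 N, 1 mm per further 0.4 N, hard stop after 16 mm; stays level. Origin: centre of the foot's underside, on the bench.
- reagent_jar: Bystander: clear jar with a white lid, 72 mm in diameter, 105 mm high, loose, beyond the working area. Origin: centre of its underside.
- steel_cup: Bystander: small empty steel cup, 40 mm in diameter, 60 mm high, loose, left of the jar. Origin: centre of its underside.
Things that resemble listed ones, but are neither listed nor needed, are in the scene too. What is shaped like the broken_b but red is not meant.

How it is judged:
By the outcome, as a careful person would: the job done as asked, in the order asked, and still so for the second after the job is handed in, with the robot touching nothing.
It also fails if it takes over 66 s, if anything falls off the work surface, if the arm or the gripper's body presses on something with over 40 N, if the wrist force passes 120 N, or if a joint passes its speed limit or range.

## Working session

There is one attempt and no reset: what is moved stays moved. The work goes in short steps, Python scripts to look and compute and a tool call to move; the robot and the scene stay as the last step left them, time stands still between calls to the robot, and variables do not carry over. Pictures are saved under pics/ and viewed, about 8 in all and at most 12, crops included, and the job is handed in when it is done.

Besides the shell and the picture viewer there is one more tool, called after "Request:" by a JSON object that holds its "name" and its "arguments". drive_tool: Moves the arm, as the interface text tells. Its arguments: {"type":"object","properties":{"steps":{"type":"array"},"grip":{"type":"number"},"force":{"type":"number"}},"required":["steps"]}

```bash
mkdir -p pics; cat > h.py <<'E'
import numpy as np, cv2
from bench import bot
def grab(n,f=None):
    d=bot.grab_frame(n)
    if f: cv2.imwrite('pics/'+f,d['pixels'])
    return d
def ray(d,u,v):
    T=np.array(d['world_from_camera']); r=np.array([(u-d['cx'])/d['fx'],-(v-d['cy'])/d['fy'],-1])
    return T[:3,3],T[:3,:3]@r
def onz(d,u,v,z):
    o,r=ray(d,u,v); return o+r*(z-o[2])/r[2]
def proj(d,p):
    T=np.array(d['world_from_camera']); c=T[:3,:3].T@(np.array(p)-T[:3,3])
    return d['cx']+d['fx']*c[0]/-c[2], d['cy']+d['fy']*-c[1]/-c[2]
E
python3 - <<'E'
from h import *
for n in ('top','scene'):
    d=grab(n,n+'1.png'); print({k:np.round(v,3).tolist() for k,v in d.items() if k!='pixels'})
print(bot.get_state())
E
```

```text
{'fx': 423.56, 'fy': 423.56, 'cx': 318.597, 'cy': 200.614, 'world_from_camera': [[-0.013, 0.997, -0.079, 0.492], [-1.0, -0.012, 0.015, -0.012], [0.014, 0.08, 0.997, 0.867], [0.0, 0.0, 0.0, 1.0]]}
{'fx': 394.5, 'fy': 394.5, 'cx': 320.308, 'cy': 198.777, 'world_from_camera': [[0.524, -0.463, 0.715, 1.146], [0.852, 0.301, -0.429, -0.403], [-0.017, 0.833, 0.552, 0.537], [0.0, 0.0, 0.0, 1.0]]}
{'t': 0.1, 'joint_positions': array([-9.03851167e-01,  3.59335940e-01,  1.11803418e-02, -2.98021931e-04,
       -1.22409826e+00, -2.88103511e-01]), 'joint_vel': array([ 0.00083279, -0.00248818,  0.00189073, -0.00033407, -0.00061108,
       -0.00092447]), 'joint_efforts': array([-1.30312346e-03, -5.84763479e+01,  2.94111031e+01,  6.95462510e+00,
       -3.12901509e-03, -1.96156469e-05]), 'tool_pos': array([ 0.24947055, -0.62676242,  0.23045889]), 'tool_rot': array([-1.56931925e+00,  1.45544302e-04,  3.78740286e-01]), 'force': array([ 0.48872542,  0.57673268, -0.34561807]), 'torque': array([ 0.01070452, -0.00206405,  0.02112546]), 'finger_gap': 0.08534205117502253}
```

View pics/top1.png

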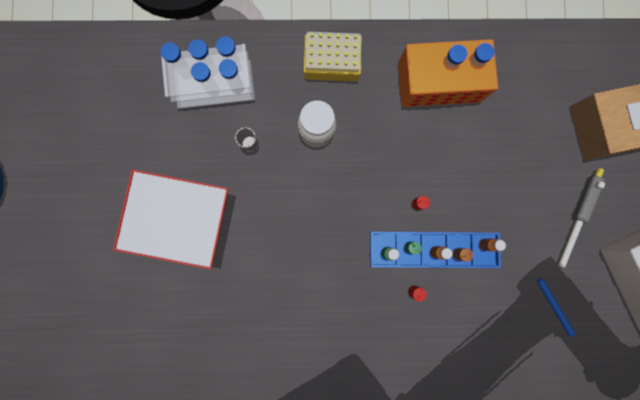

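View pics/scene1.png

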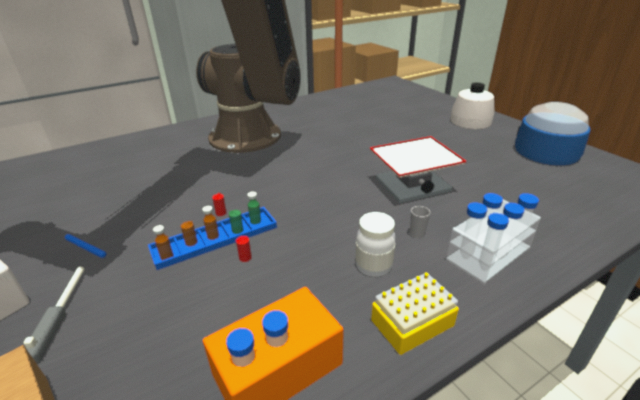

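Top view: the necklessvials are green at about (414,248) and amber at about (466,255). Capped vials are at (391,253), (444,253) and (497,245). Red decoys are at (422,202) and (419,294). The stand plate is centred near (172,219). The scene view agrees.

```bash
cat > m.py <<'E'
from h import *
def big(m,k=1):
    c,_=cv2.findContours(m.astype(np.uint8),0,2); return sorted(c,key=cv2.contourArea)[::-1][:k]
def hsv(d): return cv2.cvtColor(d['pixels'],cv2.COLOR_BGR2HSV)
E
python3 - <<'E'
from m import *
t=grab('top'); s=grab('scene')
H=hsv(t); h,sa,v=H[...,0],H[...,1],H[...,2]
blue=(h>100)&(h<125)&(sa>130)&(v>80); w=np.zeros_like(blue); w[220:280,360:515]=1
r=cv2.boxPoints(cv2.minAreaRect(np.vstack([c for c in big(blue&w,6)])))
R=np.array([onz(t,*p,.016) for p in r]); print('tray',R.round(4),R.mean(0).round(4))
def quad(d,box):
    H=hsv(d); m=((H[...,1]<60)&(H[...,2]>150))|(((H[...,0]<8)|(H[...,0]>172))&(H[...,1]>100)&(H[...,2]>80))
    w=np.zeros(m.shape,bool); x0,y0,x1,y1=box; w[y0:y1,x0:x1]=1
    c=cv2.convexHull(big(m&w)[0]); return cv2.approxPolyDP(c,.03*cv2.arcLength(c,True),True)[:,0].astype(float)
qt=quad(t,(100,160,235,275)); qs=quad(s,(360,130,475,185)); print(qt,qs)
# for each z, compare ctr
best=[]
for z in np.arange(.07,.135,.005):
    a=np.array([onz(t,*p,z) for p in qt]);b=np.array([onz(s,*p,z) for p in qs])
    e=[np.linalg.norm(a-q,axis=1).min() for q in b]; L=np.linalg.norm(a-np.roll(a,-1,0),axis=1)
    print(round(z,3),np.mean(e).round(4),a.mean(0).round(4)[:2],L.round(3))
a=np.array([onz(t,*p,.1) for p in qt]);print(a.round(3))
for nm,lo,hi,box in(('green',40,90,(402,236,428,262)),('amber',5,22,(457,240,478,268))):
    x0,y0,x1,y1=box; q=(h>lo)&(h<hi)&(sa>90)&(v>40); w=np.zeros_like(q); w[y0:y1,x0:x1]=1
    c=big(q&w)[0]; print(nm,cv2.boundingRect(c),cv2.minEnclosingCircle(c))
    x,y,ww,hh=cv2.boundingRect(c)
    # far side from nadir: centre estimate at mid height
    print(onz(t,x+ww/2,y+hh/2,.028).round(4))
print(proj(t,(t['world_from_camera'][0][3],t['world_from_camera'][1][3],0)))
im=cv2.resize(t['pixels'][185:305,350:520],None,fx=4.5,fy=4.5,interpolation=2)
cv2.imwrite('pics/crop.png',im)
E
```

```text
tray [[ 0.4255 -0.1263  0.016 ]
 [ 0.4951 -0.1279  0.016 ]
 [ 0.4917 -0.3906  0.016 ]
 [ 0.4218 -0.3873  0.016 ]] [ 0.4585 -0.258   0.016 ]
[[131. 170.]
 [227. 188.]
 [211. 268.]
 [113. 249.]] [[465. 162.]
 [399. 176.]
 [370. 147.]
 [431. 136.]]
0.07 0.032 [0.5251 0.253 ] [0.184 0.152 0.186 0.151]
0.075 0.023 [0.5249 0.2513] [0.183 0.151 0.184 0.15 ]
0.08 0.014 [0.5247 0.2497] [0.182 0.15  0.183 0.149]
0.085 0.0058 [0.5245 0.248 ] [0.181 0.149 0.182 0.148]
0.09 0.0056 [0.5243 0.2463] [0.18  0.148 0.181 0.147]
0.095 0.0135 [0.5241 0.2447] [0.179 0.147 0.18  0.146]
0.1 0.0225 [0.5238 0.243 ] [0.177 0.146 0.179 0.145]
0.105 0.0315 [0.5236 0.2413] [0.176 0.145 0.177 0.144]
0.11 0.0406 [0.5234 0.2397] [0.175 0.144 0.176 0.143]
0.115 0.0496 [0.5232 0.238 ] [0.174 0.143 0.175 0.142]
0.12 0.0587 [0.523  0.2363] [0.173 0.142 0.174 0.141]
0.125 0.0678 [0.5228 0.2347] [0.172 0.141 0.173 0.14 ]
0.13 0.0768 [0.5226 0.233 ] [0.17  0.141 0.172 0.139]
[[0.613 0.316 0.1  ]
 [0.578 0.142 0.1  ]
 [0.434 0.17  0.1  ]
 [0.47  0.345 0.1  ]]
green (405, 242, 12, 12) ((410.6111145019531, 247.30555725097656), 5.861472129821777)
[ 0.4625 -0.2068  0.028 ]
amber (457, 249, 15, 12) ((464.0, 254.0), 8.062357902526855)
[ 0.4473 -0.3125  0.028 ]
(np.float64(312.4819908840105), np.float64(234.41051965323675))
```

View pics/crop.png

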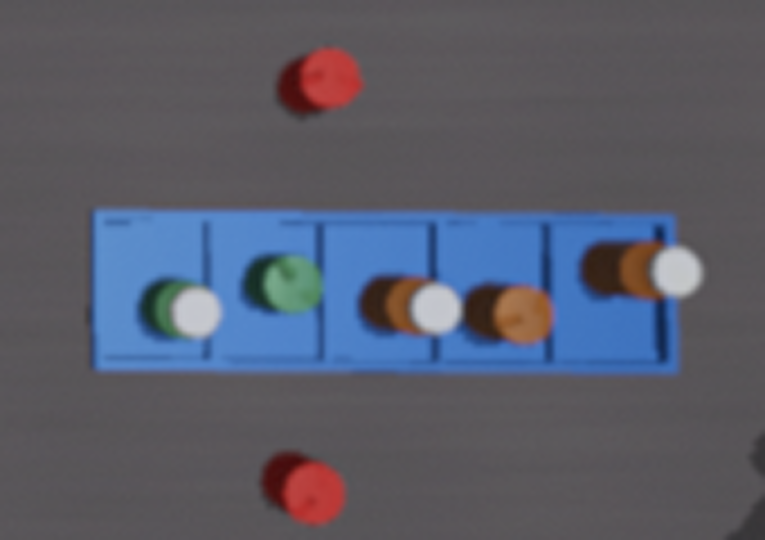

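The crop shows the broken tops at full-image (415.3,248.1) for green and (466.4,254.8) for amber. From triangulation, the plate lip is about 0.087 m high. I'll turn the jaws to lie along x first.

Request:
{"name": "drive_tool", "arguments": {"steps": [[0,0,0,-6.83],[0,0,0,-6.83],[0,0,0,-6.83],[0,0,0,-6.83],[0,0,0,-6.83],[0,0,0,-6.83],[0,0,0,-6.83],[0,0,0,-6.83],[0,0,0,-6.83],[0,0,0,-6.83],[0,0,0,0]], "grip": 60, "force": 22}}

```text
t: 1.12
tool_pos: [0.2495, -0.627, 0.231]
tool_rot: [-1.571, -0.0, 1.576]
force: [0.1, -0.9, 0.6]
finger_gap: 0.0509
```

```bash
cat >> h.py <<'E'
from scipy.spatial.transform import Rotation as Ro
def st(): 
    s=bot.get_state(); return np.array(s['tool_pos']),Ro.from_euler('xyz',s['tool_rot']).as_matrix(),s
def to(x,y,z=None):
    p,R,s=st(); t=np.array([x,y,p[2] if z is None else z]); print('t',round(s['t'],2),'pos',p.round(4),'yaw',np.degrees(s['tool_rot']).round(2),'F',np.round(s['force'],2),'gap',round(s['finger_gap'],4)); print('tool shift',(R.T@(t-p)).round(4))
E
python3 - <<'E'
from h import *
t=grab('top')
for p in ((415.3,248.1),(466.4,254.8)): print(onz(t,*p,.052).round(4))
to(*onz(t,415.3,248.1,.052)[:2],.2)
E
```

```text
[ 0.463  -0.2095  0.052 ]
[ 0.4489 -0.3076  0.052 ]
t 1.17 pos [ 0.2495 -0.627   0.2311] yaw [-8.999e+01 -2.000e-02  8.989e+01] F [ 0.05 -0.31  0.18] gap 0.0511
tool shift [ 0.418   0.0312 -0.2127]
```

Request:
{"name": "drive_tool", "arguments": {"steps": [[0.03,0,-0.0152,0],[0.03,0,-0.0152,0],[0.03,0,-0.0152,0],[0.03,0,-0.0152,0],[0.03,0,-0.0152,0],[0.03,0,-0.0152,0],[0.03,0,-0.0152,0],[0.03,0,-0.0152,0],[0.03,0,-0.0152,0],[0.03,0,-0.0152,0],[0.03,0.006,-0.0152,0],[0.03,0.008,-0.0152,0],[0.03,0.008,-0.0152,0],[0.028,0.008,-0.0151,0],[0,0,0,0],[0,0,0,0],[0,0,0,0]]}}

```text
t: 2.58
tool_pos: [0.4623, -0.209, 0.2014]
tool_rot: [-1.571, 0.0, 1.569]
force: [-0.1, 0.3, 0.6]
finger_gap: 0.0515
```

```bash
python3 - <<'E'
from h import *
w=grab('wrist','w1.png'); to(.463,-.2095,.2)
for p in ((.463,-.2095,.052),(.4489,-.3076,.052)): print(np.round(proj(w,p),1))
E
```

```text
t 2.63 pos [ 0.4621 -0.2095  0.2015] yaw [-9.001e+01  1.000e-02  8.988e+01] F [ 0.58 -0.54 -0.42] gap 0.0511
tool shift [ 0.      0.0015 -0.0009]
[319.9 184.6]
[336.1  72.6]
```

View pics/w1.png

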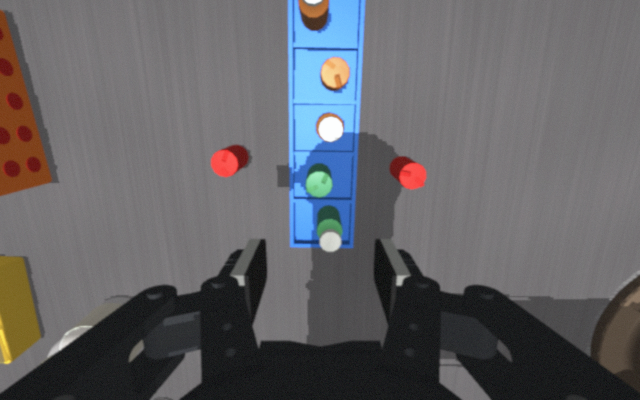

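Wrist view: green at (319,184) and amber at (336,73), both within about 1 px of the predictions. Descending on green.

Request:
{"name": "drive_tool", "arguments": {"steps": [[0,0.03,-0.0007,0],[0,0.03,0,0],[0,0.03,0,0],[0,0.03,0,0],[0,0.025,0,0],[0,0.015,0,0],[0,0.01,0,0],[0,0.01,0,0],[0,0,0,0],[0,0,0,0],[0,0,0,0]]}}

```text
t: 3.55
tool_pos: [0.4637, -0.2094, 0.0223]
tool_rot: [-1.572, 0.0, 1.571]
force: [0.4, 0.0, -0.2]
finger_gap: 0.0513
```

Request:
{"name": "drive_tool", "arguments": {"steps": [[0,0,0,0],[0,0,0,0],[0,0,0,0],[0,0,0,0],[0,0,0,0],[0,0,0,0],[0,0,0,0],[0,0,0,0],[0,0,0,0],[0,0,0,0]], "grip": 0, "force": 22}}

```text
t: 4.38
tool_pos: [0.4636, -0.2092, 0.0222]
tool_rot: [-1.572, 0.0, 1.571]
force: [-1.3, 1.4, 6.8]
finger_gap: 0.025
```

Request:
{"name": "drive_tool", "arguments": {"steps": [[0,-0.001,0,0],[0,-0.002,0,0],[0,-0.002,0,0],[0,0,0,0],[0,0,0,0]]}}

```text
t: 4.8
tool_pos: [0.463, -0.2091, 0.0264]
tool_rot: [-1.571, -0.0, 1.571]
force: [-0.7, 0.6, -0.3]
finger_gap: 0.0252
```

Request:
{"name": "drive_tool", "arguments": {"steps": [[0,-0.01,0,0],[0,-0.02,0,0],[0,-0.03,0,0],[0,-0.03,0,0],[0,-0.03,0,0],[0,-0.03,0,0],[0,-0.03,0,0],[0,0,0,0],[0,0,0,0],[0,0,0,0],[0,0,0,0]]}}

```text
t: 5.72
tool_pos: [0.4621, -0.209, 0.2055]
tool_rot: [-1.569, -0.0, 1.571]
force: [-0.1, -0.1, -0.6]
finger_gap: 0.0249
```

```bash
python3 - <<'E'
from h import *
F=[]
for i in range(4): w=grab('wrist'); F.append(st()[2]['force'])
print(np.round(F,2))
s=grab('scene'); 
im=np.vstack([cv2.resize(w['pixels'],(480,300)),cv2.resize(s['pixels'][130:300,120:392],(480,300))]); cv2.imwrite('pics/l1.png',im)
# stand: y axis dir, target positions
c=np.array([.5244,.2472]); a=np.radians(-11.4); sy=np.array([-np.sin(a),np.cos(a)])
for k in (.04,-.04): print((c+k*sy).round(4))
to(*(c+.04*sy),.2)
E
```

```text
[[-0.04 -0.6  -1.01]
 [-1.   -0.02 -0.32]
 [ 0.21 -0.19 -0.57]
 [ 0.38 -0.73 -0.52]]
[0.5323 0.2864]
[0.5165 0.208 ]
t 5.97 pos [ 0.4627 -0.2091  0.2056] yaw [-8.992e+01 -1.000e-02  9.000e+01] F [ 0.23  0.06 -0.51] gap 0.0252
tool shift [ 0.4955  0.0056 -0.0697]
```

View pics/l1.png

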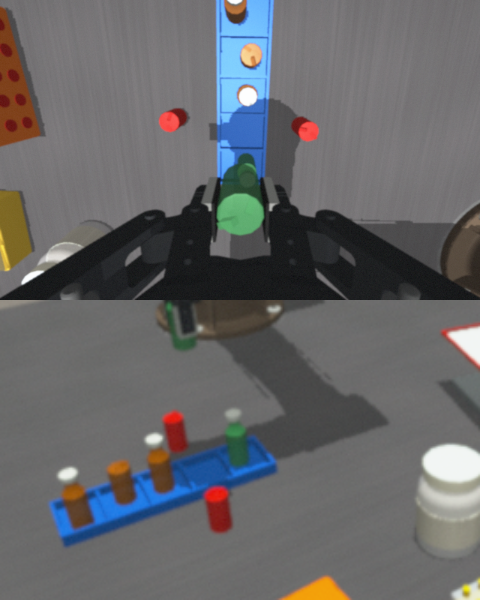

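Green is held upright. In the scene, the sound vials, the decoys and amber are undisturbed. Moving to the plate's left half.

Request:
{"name": "drive_tool", "arguments": {"steps": [[0.0145,0,-0.0021,0],[0.03,0,-0.0042,0],[0.03,0,-0.0042,0],[0.03,0,-0.0042,0],[0.03,0,-0.0042,0],[0.03,0,-0.0042,0],[0.03,0,-0.0042,0],[0.03,0,-0.0042,0],[0.03,0,-0.0042,0],[0.03,0,-0.0042,0],[0.03,0,-0.0042,0],[0.03,0,-0.0042,0],[0.03,0,-0.0042,0],[0.03,0,-0.0042,0],[0.03,0,-0.0042,0],[0.03,0,-0.0042,0],[0.03,0,-0.0042,0],[0.001,0,0,5.7],[0,0,0,5.7],[0,0,0,0]]}}

```text
t: 7.63
tool_pos: [0.532, 0.2869, 0.2053]
tool_rot: [-1.57, 0.001, 1.368]
force: [-0.4, -0.7, -0.0]
finger_gap: 0.025
```

Request:
{"name": "drive_tool", "arguments": {"steps": [[0,0.01,0,0],[0,0.015,0,0],[0,0.015,0,0],[0,0.01,0,0],[0,0,0,0],[0,0,0,0],[0,0,0,0],[0,0,0,0]]}}

```text
t: 8.3
tool_pos: [0.5327, 0.2866, 0.1572]
tool_rot: [-1.572, -0.001, 1.372]
force: [0.6, 0.2, -0.5]
finger_gap: 0.0249
```

```bash
python3 - <<'E'
from h import *
w=grab('wrist'); s=grab('scene'); to(.5323,.2864,.12)
im=np.vstack([cv2.resize(w['pixels'],(480,300)),cv2.resize(s['pixels'][80:230,320:560],(480,300))]); cv2.imwrite('pics/p1.png',im)
E
```

```text
t 8.4 pos [0.5326 0.2866 0.1572] yaw [-9.005e+01 -7.000e-02  7.862e+01] F [ 0.55 -0.13 -0.48] gap 0.025
tool shift [-0.0003  0.0372  0.0003]
```

View pics/p1.png

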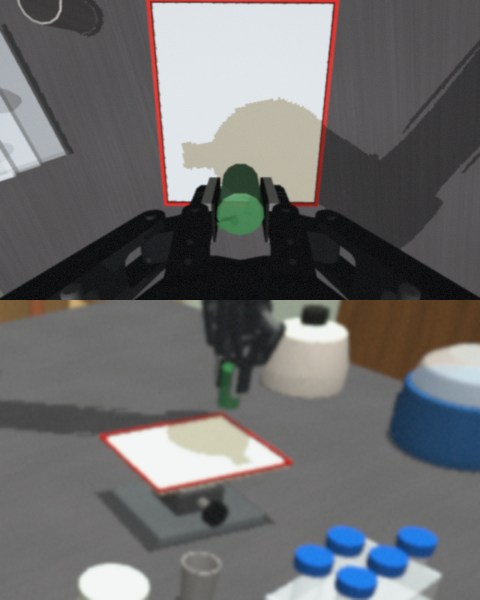

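Both crops show the vial held upright and the jaws square to the plate. I'll check the plate edge from the wrist camera, then descend in small steps.

Request:
{"name": "drive_tool", "arguments": {"steps": [[0,0.012,0,0],[0,0.012,0,0],[0,0.008,0,0],[0,0.004,0,0],[0,0,0,0],[0,0,0,0],[0,0,0,0]]}}

```text
t: 8.98
tool_pos: [0.5326, 0.2867, 0.121]
tool_rot: [-1.571, -0.001, 1.372]
force: [0.4, 1.0, 0.0]
finger_gap: 0.0249
```

```bash
python3 - <<'E'
from m import *
w=grab('wrist'); F=[st()[2]['force'][2]]
H=hsv(w); m=((H[...,0]<8)|(H[...,0]>172))&(H[...,1]>120)&(H[...,2]>80)
# near edge: lowest red rows on left and right sides
ys,xs=np.nonzero(m); 
for sel in (xs<300,xs>340): 
    i=np.argsort(ys[sel])[-8:]; p=np.c_[xs[sel][i],ys[sel][i]].mean(0); print(p,onz(w,*p,.086).round(4))
for i in range(3): grab('wrist'); F.append(st()[2]['force'][2])
print(np.round(F,2)); to(.5323,.2864,.105)
E
```

```text
[200.75  279.625] [0.6123 0.3046 0.086 ]
[348.    302.625] [0.5257 0.3386 0.086 ]
[-0.93 -0.6   0.09 -0.65]
t 9.18 pos [0.5325 0.2866 0.1208] yaw [-9.003e+01 -4.000e-02  7.861e+01] F [ 0.22  0.15 -0.65] gap 0.025
tool shift [-0.0002  0.0158  0.0001]
```

Request:
{"name": "drive_tool", "arguments": {"steps": [[0,0.004,0,0],[0,0.004,0,0],[0,0.002,0,0],[0,0,0,0],[0,0,0,0],[0,0,0,0]]}}

```text
t: 9.68
tool_pos: [0.5323, 0.2864, 0.1102]
tool_rot: [-1.571, 0.0, 1.372]
force: [0.3, -0.5, -0.1]
finger_gap: 0.025
```

Request:
{"name": "drive_tool", "arguments": {"steps": [[0,0.001,0,0],[0,0.001,0,0],[0,0,0,0],[0,0,0,0]]}}

```text
t: 10.02
tool_pos: [0.5322, 0.2864, 0.1083]
tool_rot: [-1.571, 0.0, 1.372]
force: [1.1, -0.2, 0.2]
finger_gap: 0.0252
```

Request:
{"name": "drive_tool", "arguments": {"steps": [[0,0.001,0,0],[0,0.001,0,0],[0,0,0,0],[0,0,0,0]]}}

```text
t: 10.35
tool_pos: [0.5322, 0.2863, 0.1062]
tool_rot: [-1.571, 0.0, 1.372]
force: [-0.5, 0.0, -0.9]
finger_gap: 0.0254
```

```bash
cat > f.py <<'E'
from h import *
F=[]
for i in range(6): grab('wrist'); F.append(st()[2]['force'][2])
print(np.round(F,2),'mean',np.mean(F).round(2),'z',st()[0][2].round(4))
E
python3 f.py
```

```text
[-0.56 -0.72 -1.38 -0.78 -0.13 -1.06] mean -0.77 z 0.1063
```

Request:
{"name": "drive_tool", "arguments": {"steps": [[0,0.001,0,0],[0,0.001,0,0],[0,0,0,0],[0,0,0,0]]}}

```text
t: 10.98
tool_pos: [0.5322, 0.2863, 0.1042]
tool_rot: [-1.571, 0.0, 1.372]
force: [-0.1, 0.9, -0.4]
finger_gap: 0.025
```

Request:
{"name": "drive_tool", "arguments": {"steps": [[0,0.001,0,0],[0,0,0,0],[0,0,0,0]]}}

```text
t: 11.23
tool_pos: [0.5323, 0.2864, 0.1034]
tool_rot: [-1.571, -0.0, 1.372]
force: [-0.6, 0.0, 1.8]
finger_gap: 0.0251
```

```bash
python3 f.py
```

```text
[0.61 0.33 0.49 0.34 0.2  0.05] mean 0.34 z 0.1034
```

Request:
{"name": "drive_tool", "arguments": {"steps": [[0,0.001,0,0],[0,0,0,0],[0,0,0,0]]}}

```text
t: 11.78
tool_pos: [0.5323, 0.2864, 0.1023]
tool_rot: [-1.571, -0.0, 1.372]
force: [0.1, 0.0, 1.1]
finger_gap: 0.0251
```

```bash
python3 f.py
```

```text
[0.7  0.22 1.84 2.   0.96 1.64] mean 1.23 z 0.1024
```

The plate has taken the vial: about 1.9 N net, rising with depth. Releasing.

Request:
{"name": "drive_tool", "arguments": {"steps": [[0,0,0,0],[0,0,0,0],[0,0,0,0],[0,0,0,0],[0,0,0,0],[0,0,0,0]], "grip": 60}}

```text
t: 12.58
tool_pos: [0.5322, 0.2864, 0.1023]
tool_rot: [-1.571, 0.0, 1.372]
force: [-0.1, 0.3, -0.2]
finger_gap: 0.051
```

Request:
{"name": "drive_tool", "arguments": {"steps": [[0,-0.005,0,0],[0,-0.01,0,0],[0,-0.02,0,0],[0,-0.03,0,0],[0,-0.03,0,0],[0,-0.005,0,-5.7],[0,0,0,-5.7],[0,0,0,0],[0,0,0,0]]}}

```text
t: 13.33
tool_pos: [0.5322, 0.2864, 0.203]
tool_rot: [-1.571, -0.001, 1.568]
force: [-0.2, 0.1, -0.1]
finger_gap: 0.0512
```

```bash
python3 - <<'E'
from h import *
w=grab('wrist'); s=grab('scene'); to(.4489,-.3076,.2); to(.4489,-.3076,.024)
im=np.vstack([cv2.resize(w['pixels'],(480,300)),cv2.resize(s['pixels'][80:230,320:560],(480,300))]); cv2.imwrite('pics/p2.png',im)
E
```

```text
t 13.43 pos [0.5321 0.2862 0.2022] yaw [-8.998e+01  2.000e-02  8.983e+01] F [-0.23 -0.12 -0.01] gap 0.0516
tool shift [-0.594   0.0025  0.0814]
t 13.43 pos [0.5321 0.2862 0.2022] yaw [-8.998e+01  2.000e-02  8.983e+01] F [-0.23 -0.12 -0.01] gap 0.0516
tool shift [-0.594   0.1785  0.0814]
```

View pics/p2.png

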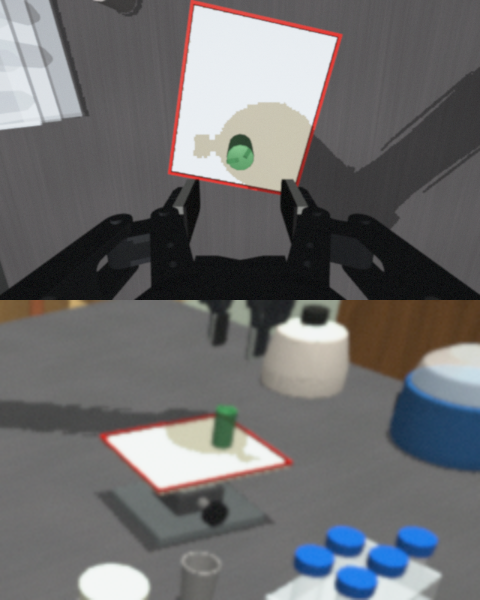

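Green stands upright inside the plate. Going for amber.

Request:
{"name": "drive_tool", "arguments": {"steps": [[-0.0297,0,0.0041,0],[-0.0297,0,0.0041,0],[-0.0297,0,0.0041,0],[-0.0297,0,0.0041,0],[-0.0297,0,0.0041,0],[-0.0297,0,0.0041,0],[-0.0297,0,0.0041,0],[-0.0297,0,0.0041,0],[-0.0297,0,0.0041,0],[-0.0297,0,0.0041,0],[-0.0297,0,0.0041,0],[-0.0297,0,0.0041,0],[-0.0297,0,0.0041,0],[-0.0297,0,0.0041,0],[-0.0297,0,0.0041,0],[-0.0297,0,0.0041,0],[-0.0297,0,0.0041,0],[-0.0297,0,0.0041,0],[-0.0297,0,0.0041,0],[-0.0297,0,0.0035,0]]}}

```text
t: 15.1
tool_pos: [0.4502, -0.309, 0.202]
tool_rot: [-1.57, -0.0, 1.569]
force: [0.6, -0.3, 0.4]
finger_gap: 0.0515
```

Request:
{"name": "drive_tool", "arguments": {"steps": [[0,0,0,0],[0,0,0,0],[0,0,0,0]]}}

```text
t: 15.35
tool_pos: [0.4505, -0.3076, 0.2018]
tool_rot: [-1.57, -0.0, 1.569]
force: [0.9, 0.2, 0.3]
finger_gap: 0.051
```

```bash
python3 - <<'E'
from m import *
w=grab('wrist'); to(.4489,-.3076,.022)
u,v=map(int,proj(w,(.4489,-.3076,.052))); H=hsv(w); print(u,v)
m=(H[...,0]>3)&(H[...,0]<25)&(H[...,1]>80)&(H[...,2]>120); g=np.zeros(m.shape,bool); g[v-30:v+30,u-30:u+30]=1
c=big(m&g)[0]; (x,y),r=cv2.minEnclosingCircle(c); print(x,y,r,onz(w,x,y,.052).round(4))
cv2.imwrite('pics/w3.png',cv2.resize(w['pixels'][v-60:v+60,u-90:u+90],None,fx=3,fy=3))
E
```

```text
t 15.4 pos [ 0.4507 -0.3072  0.202 ] yaw [-8.997e+01 -1.000e-02  8.995e+01] F [-0.6  -0.14  1.14] gap 0.0512
tool shift [-0.0005  0.18    0.0017]
322 184
321.22991943359375 183.8357696533203 13.69355297088623 [ 0.4498 -0.3086  0.052 ]
```

View pics/w3.png

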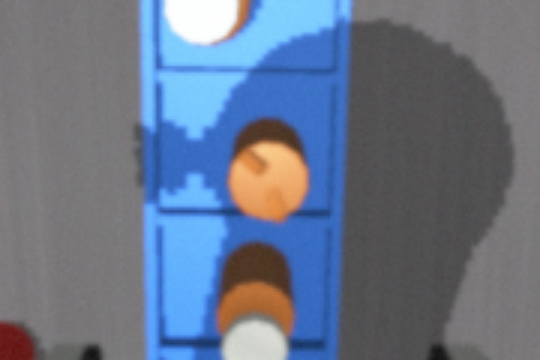

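The crop shows the amber top at wrist pixel (321,184), so its centre is near (0.4495, −0.308). Descending.

Request:
{"name": "drive_tool", "arguments": {"steps": [[-0.0006,0.03,0.001,0],[0,0.03,0,0],[0,0.03,0,0],[0,0.03,0,0],[0,0.025,0,0],[0,0.015,0,0],[0,0.01,0,0],[0,0.0095,0,0],[0,0,0,0],[0,0,0,0],[0,0,0,0]]}}

```text
t: 16.32
tool_pos: [0.4507, -0.3083, 0.0238]
tool_rot: [-1.572, 0.001, 1.571]
force: [-0.4, 0.2, -0.5]
finger_gap: 0.0512
```

Request:
{"name": "drive_tool", "arguments": {"steps": [[0,0,0,0],[0,0,0,0],[0,0,0,0],[0,0,0,0],[0,0,0,0],[0,0,0,0]], "grip": 33, "force": 20}}

```text
t: 16.82
tool_pos: [0.4499, -0.3083, 0.0229]
tool_rot: [-1.571, 0.0, 1.571]
force: [0.3, 0.6, -0.6]
finger_gap: 0.0281
```

Request:
{"name": "drive_tool", "arguments": {"steps": [[0,-0.0003,0,0],[0,-0.0003,0,0],[0,0,0,0],[0,0,0,0],[0,0,0,0],[0,0,0,0]], "grip": 0, "force": 20}}

```text
t: 17.32
tool_pos: [0.4498, -0.3082, 0.0233]
tool_rot: [-1.571, -0.0, 1.571]
force: [0.0, 0.2, -0.5]
finger_gap: 0.0256
```

Gripped with no downward load. Lifting.

Request:
{"name": "drive_tool", "arguments": {"steps": [[0,-0.002,0,0],[0,-0.01,0,0],[0,-0.02,0,0],[0,-0.03,0,0],[0,-0.03,0,0],[0,-0.03,0,0],[0,-0.03,0,0],[0,-0.025,0,0],[0,-0.005,0,0],[0,0,0,0],[0,0,0,0],[0,0,0,0]]}}

```text
t: 18.32
tool_pos: [0.4491, -0.3079, 0.2044]
tool_rot: [-1.569, -0.001, 1.571]
force: [-0.5, -0.3, -1.1]
finger_gap: 0.0248
```

```bash
python3 -c "
from h import *
to(.5165,.208,.2)"; python3 f.py
```

```text
t 18.32 pos [ 0.4491 -0.3079  0.2044] yaw [-8.991e+01 -5.000e-02  8.999e+01] F [-0.53 -0.28 -1.06] gap 0.0248
tool shift [ 0.5159  0.0047 -0.0673]
[-0.56 -1.64 -0.98 -0.92 -0.61 -0.5 ] mean -0.87 z 0.2047
```

Request:
{"name": "drive_tool", "arguments": {"steps": [[0.015,0,-0.002,0],[0.03,0,-0.004,0],[0.03,0,-0.004,0],[0.03,0,-0.004,0],[0.03,0,-0.004,0],[0.03,0,-0.004,0],[0.03,0,-0.004,0],[0.03,0,-0.004,0],[0.03,0,-0.004,0],[0.03,0,-0.004,0],[0.03,0,-0.004,0],[0.03,0,-0.004,0],[0.03,0,-0.004,0],[0.03,0,-0.004,0],[0.03,0,-0.004,0],[0.03,0,-0.004,0],[0.03,0,-0.004,0],[0.021,0,-0.001,0],[0,0,0,5.7],[0,0,0,5.7]]}}

```text
t: 20.28
tool_pos: [0.5167, 0.2092, 0.2047]
tool_rot: [-1.57, 0.001, 1.37]
force: [0.1, -0.8, -0.2]
finger_gap: 0.0253
```

Request:
{"name": "drive_tool", "arguments": {"steps": [[0,0,0,0],[0,0.01,0,0],[0,0.02,0,0],[0,0.02,0,0],[0,0.02,0,0],[0,0.01,0,0],[0,0.005,0,0],[0,0,0,0],[0,0,0,0],[0,0,0,0]]}}

```text
t: 21.12
tool_pos: [0.5175, 0.2081, 0.1215]
tool_rot: [-1.572, -0.001, 1.373]
force: [-0.2, 0.5, -0.9]
finger_gap: 0.0255
```

```bash
python3 -c "
from h import *
to(.5165,.208,.106)
s=grab('scene');w=grab('wrist')
im=np.vstack([cv2.resize(w['pixels'],(480,300)),cv2.resize(s['pixels'][80:230,320:560],(480,300))]); cv2.imwrite('pics/p3.png',im)"; python3 f.py
```

```text
t 21.12 pos [0.5175 0.2081 0.1215] yaw [-9.007e+01 -7.000e-02  7.864e+01] F [-0.2   0.49 -0.91] gap 0.0255
tool shift [-0.0004  0.0155  0.001 ]
[ 0.44 -0.48 -0.75 -0.42 -0.95  0.02] mean -0.36 z 0.1206
```

View pics/p3.png

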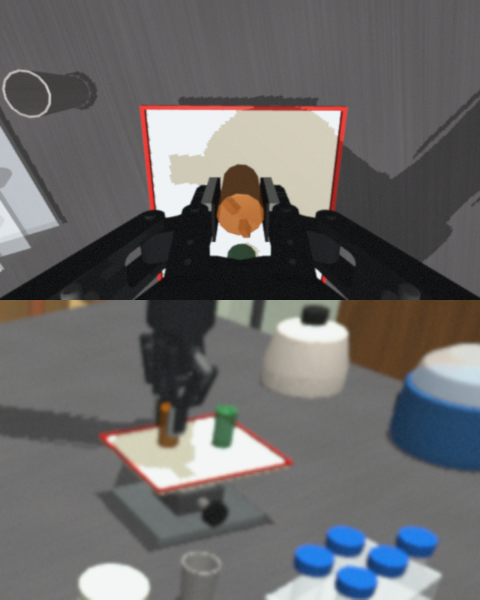

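Amber is upright above the plate, and green still stands beside it, clear of the gripper. Feeling for contact, expected at TCP z of about 0.105.

Request:
{"name": "drive_tool", "arguments": {"steps": [[0,0.004,0,0],[0,0.004,0,0],[0,0.003,0,0],[0,0.002,0,0],[0,0,0,0],[0,0,0,0],[0,0,0,0]]}}

```text
t: 22.1
tool_pos: [0.5169, 0.2078, 0.1074]
tool_rot: [-1.571, 0.0, 1.372]
force: [0.8, -0.5, -1.0]
finger_gap: 0.0253
```

Request:
{"name": "drive_tool", "arguments": {"steps": [[0,0.001,0,0],[0,0.001,0,0],[0,0.001,0,0],[0,0,0,0],[0,0,0,0]]}}

```text
t: 22.52
tool_pos: [0.5168, 0.2078, 0.1044]
tool_rot: [-1.571, 0.0, 1.372]
force: [-0.4, -0.7, -0.1]
finger_gap: 0.0251
```

```bash
python3 f.py
```

```text
[ 0.12 -0.35 -0.37  0.01 -0.96  1.53] mean -0.0 z 0.1044
```

Request:
{"name": "drive_tool", "arguments": {"steps": [[0,0.001,0,0],[0,0,0,0],[0,0,0,0]]}}

```text
t: 23.07
tool_pos: [0.5169, 0.2078, 0.1034]
tool_rot: [-1.571, -0.0, 1.372]
force: [-0.5, -0.2, 0.2]
finger_gap: 0.0254
```

```bash
python3 f.py
```

```text
[ 1.07  0.88  0.02  0.38 -0.33  1.16] mean 0.53 z 0.1034
```

Request:
{"name": "drive_tool", "arguments": {"steps": [[0,0.001,0,0],[0,0,0,0],[0,0,0,0]]}}

```text
t: 23.62
tool_pos: [0.5169, 0.2078, 0.1024]
tool_rot: [-1.571, -0.0, 1.372]
force: [0.0, -0.2, 1.1]
finger_gap: 0.025
```

```bash
python3 f.py
```

```text
[0.81 0.62 1.55 0.61 0.96 0.49] mean 0.84 z 0.1024
```

The force rises about 0.4 N per mm, which matches the plate spring, so the vial is seated. Releasing and backing off.

Request:
{"name": "drive_tool", "arguments": {"steps": [[0,0,0,0],[0,0,0,0],[0,0,0,0],[0,0,0,0],[0,0,0,0],[0,0,0,0]], "grip": 60}}

```text
t: 24.42
tool_pos: [0.5168, 0.2077, 0.1023]
tool_rot: [-1.571, 0.0, 1.372]
force: [-0.2, -1.0, -0.1]
finger_gap: 0.0513
```

Request:
{"name": "drive_tool", "arguments": {"steps": [[0,-0.005,0,0],[0,-0.01,0,0],[0,-0.02,0,0],[0,-0.03,0,0],[0,-0.03,0,0],[0,-0.03,0,0],[-0.03,0,0,0],[-0.03,0,0,0],[-0.03,0,0,0],[-0.03,0,0,0],[-0.02,0,0,0],[0,0,0,0],[0,0,0,0],[0,0,0,0]]}}

```text
t: 25.58
tool_pos: [0.4895, 0.0707, 0.2283]
tool_rot: [-1.572, -0.001, 1.371]
force: [-0.0, 0.1, -0.1]
finger_gap: 0.0511
```

```bash
python3 -c "
from h import *
s=grab('scene');t=grab('top'); to(.5,.1,.2)
im=np.vstack([t['pixels'][20:310,60:540],s['pixels'][100:310,120:600]]); cv2.imwrite('pics/end.png',im)"
```

```text
t 25.68 pos [0.4895 0.0711 0.2278] yaw [-9.002e+01 -2.000e-02  7.863e+01] F [-1.08  0.06  0.04] gap 0.0513
tool shift [ 0.0304  0.0278 -0.0046]
```

View pics/end.png

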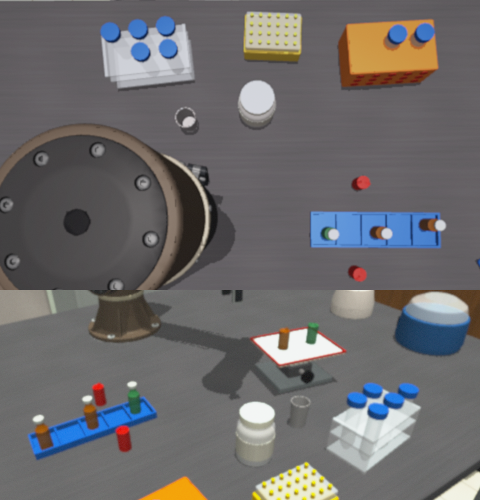

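The final view shows amber at (284,338) and green at (312,333), both upright on the plate. The three sound vials are still in the tray. The jar, the cup and the red decoys are where they were, and the gripper is clear.

```bash
python3 -c "
from bench import bot
print(bot.hand_in())"
```

```text
the job is handed in; nothing more can be done
None
```

Both neckless vials, green and amber, now stand upright on the white sprung plate, about 80 mm apart. I handed the job in at about 26 s of the 66 s limit.

- **Placing:** I gripped them at 20–22 N and felt for the plate in 1 mm steps; its face is about 85 mm above the bench. I released each vial at roughly 1.5–2 N of contact, with no drop.
- **Last pictures:** the three sound vials are still in their pockets. The jar, cup and red look-alikes are where they were, and the gripper is clear of everything.
- **Closest call:** closing on the green vial briefly showed 6.8 N upward on the wrist. The closing pads were probably pushing it onto the tray floor, which would be under its 8 N limit. That is a single reading, so the peak could have been higher. For the amber vial I closed in two stages while rising slightly, and no such load appeared.

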